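# Load a service cartridge under the spring flap of a printer test dock

## Robot

A 6-joint arm with a two-finger parallel gripper is mounted at the origin on the work surface. World frame = base frame: x ahead of the robot, y to its left, z up, the work surface at z = 0. Lengths are in m, angles in rad, forces in N, time in s.
With the tool pointing down it reaches from about 0.325 to 0.925 m from the base axis. Payload 3.1 kg.
Tool frame: the origin (TCP) lies midway between the tips of the shut fingers; the grasp point (between the pads) lies behind it (arm.grip_depth is the z of the grasp point in the tool frame, in m); z points along the fingers, y is the direction in which the jaws open and shut (so a half turn about z gives the same grasp; the last joint's range is limited). The gripper opens to 85 mm and grips with 20 to 120 N. Pads are 22 mm wide; open, the fingers measure 114 mm over their backs; the gripper's body (76 mm by 85 mm) begins 54 mm behind the grasp point. The pads swing forward as they close: fully open they stand 13 mm farther back than shut.
Start: joints at [1.106, 0.217, 1.613, -0, 1.311, -0.112], TCP at [0.216, 0.587, 0.231] pointing down, gripper open.
Joint ranges: [-2.75, 2.75], [-0.78, 2.1], [0.31, 2.55], [-1.13, 4.27], [0.13, 2.63], [-2.58, 2.58]. Speed limits (rad/s): [2.79, 2.79, 3.14, 3.14, 3.14, 3.14].

## Interface

Orientations are given as a rotation vector (axis times angle).
In Python, from station import arm, optics gives the robot as it stands.
- The arm moves only by the shell command python3 -m inch 'ROWS' [OPENING] [FORCE]. ROWS is JSON, a list of rows, each a list of 2 entries, a list of its own where there are three numbers: the shift along the tool's x, y, z in m, then the turn, a rotation vector about the tool's x, y, z in rad. In form: [[[dx, dy, dz], [rx, ry, rz]], ...]. A call has exactly 5 rows; each row is the pose to reach, as a shift and turn from the pose commanded when the call began, along the tool's axes at that moment; what a row does not reach only later rows make up. A row lasts 1/8 s, in which the tool goes at most 62.5 mm and 10.7 degrees, less where a joint would pass 70% of its speed; a pose out of reach is approached as far as the arm can. A call with a gripper value outside its range is refused whole. OPENING is the closure, from 0 (fully open) to 1 (shut), set as the call begins (- or left out, the last holds). The fingers move at their own pace and stop on an object; FORCE is the grip in N (left out, the last holds). Time passes only in rows, so rows that repeat a pose let the fingers close, or fill a call up. It gives the time, the measured TCP pose, the force and the opening at its end, in the units of the state.
- arm.sense(): the state, without advancing time (a new reading comes with each control period).
- optics.get_image(name): name is "scene" or "top"; returns a dict with "color" (400x640x3 uint8, blue, green, red), "depth" (400x640 float32, m along the optical axis (not along the pixel's ray), 0 where there is no reading), "fx", "fy", "cx", "cy" (pixels), "R" (3x3) and "t" (3): a world point X has camera coordinates R X + t. Camera axes: x right, y down, z forward; pixel columns grow to the right and rows downward; lengths in m; the calibration is good to about 2 mm. A picture is of the moment at which its call begins.
- arm.hand_in(): hands the job in, once; it reports no verdict.
The state is a dict: "t": time; "q": joint angles; "dq": joint speeds; "joint_efforts": joint torques, N m; "eef_pos": TCP position; "eef_rot": TCP orientation; "ft_force": force on the tool from outside, world axes, zero at the start; "ft_torque": the same for the moment, N m; "opening": finger opening in m.
Only numpy, scipy, OpenCV 4.12 (cv2) and the standard library are available. Lean on these libraries where they do the work, as an engineer would, in place of code of your own. Each camera call takes 0.05 s, during which the arm holds its last target. There are 200 camera calls.

## Task

Press the long paddle of the test dock down with one fingertip to hold its spring flap open, and with the other fingertip push the black cartridge along its lane, under the raised flap, until it is fully home against the end stop; then let go of the paddle so that the flap shuts behind the cartridge's head, and move clear. Keep the paddle down until the head is right through: do not ram the cartridge against the flap or let the flap come down on it. Nothing is to be gripped or lifted, and the things standing around are left alone.

Things in the scene. Friction and masses are not known exactly. Their poses are not given: they have to be found in the camera images.
- dock: Fixed grey test dock: base plate 12 mm thick, its top is the deck. Origin on the table, on the lane's centre line, below the front face of the flap's blade; x = the push direction, z up. Plate: x -180 to +75, y -87 to +48 mm. Lane: 33 mm wide about y = 0, between guide strips 5 mm thick, 8 mm high above the deck, x -168 to +52 mm.
- stop (a point): Face of the end stop at the far end of the lane, a grey block 60 mm wide and 26 mm high above the deck; point on the lane's centre line, 10 mm above the deck, at dock x = +52 mm.
- flap (a joint): Angle (rad) of the steel spring flap, 0 shut to 0.87 open, turning on a rod parallel to dock x at dock y = -40 mm, 21 mm above the table, held by posts 16 mm high at dock x -172 and +11. It carries the blade over the lane and, on the other side, the paddle: pressing that down raises the blade. The head passes at 0.45 or more. Spring: 0.03 N m shut, 0.08 at 0.7 rad (4 N at mid-paddle).
- blade (a point): Middle of the lower edge of the flap's blade, a steel plate 4 mm thick (dock x 0 to +4 mm) that crosses the lane. Shut, this edge is 11 mm above the deck (blocks the cartridge's head, clears its neck) and the blade's top 39 mm above the deck.
- paddle (a point): Middle of the paddle, a steel plate 3 mm thick, 157 mm long (dock x -165 to -8 mm), 36 mm wide outwards from the rod (to dock -y); point 22 mm out from the rod. Shut, it slopes up outwards at 0.70 rad, outer edge 33 mm above the deck; at joint 0.70 it is level, top 10.5 mm above the deck, this point at dock y = -62 mm. A fingertip can slide along it in x.
- cartridge: Loose black cartridge, about 0.12 kg, 86 mm long, lying in the lane before the flap. Origin: middle of its length, underside; x towards the head. Head: x +3 to +43 mm, 30 wide, 20 high. Neck: x -33 to +3, 20 wide, 7 high. Heel: x -43 to -33, 30 wide, 22 high. Fully home, its head touches the stop, origin at dock x = +9 mm, and the flap shuts over the neck.
- heel (a point): Centre of the heel's rear face, the face to push on; 11 mm above the deck, 43 mm behind the cartridge's origin.
- ink_tall: Bystander: closed ink bottle, 42 mm across, 115 mm high, loose; origin under its centre.
- ink_short: Bystander: closed ink bottle, 42 mm across, 85 mm high, loose; origin under its centre.
- spare: Bystander: standing ink cartridge, 55 x 22 x 52 mm, loose; origin under its centre.
- driver: Bystander: screwdriver lying on the table, 170 mm long, loose; origin underneath.
- tape: Bystander: roll of tape lying flat, 80 mm across, 24 mm high, loose; origin under its centre.
- roller: Bystander: white stepped roller, 48 mm across, 34 mm high, loose; origin under its centre.
Things that resemble listed ones, but are neither listed nor needed, are in the scene too. Leave any turquoise look-alike of the cartridge alone.

How it is judged:
On the way, in this order (a step that is already met when the one before it is completed fails the run):
1. a fingertip holds the flap open on its paddle while the cartridge is still in front of it (contact force between the fingers and flap above 0.2 N and value of joint flap above 0.4 rad and x of cartridge in the frame of dock below -0.044 m), for 0.1 s.
2. with the flap still held open by a fingertip, the other pushes the head of the cartridge under it (contact force between the fingers and flap above 0.2 N and value of joint flap above 0.4 rad and contact force between the fingers and cartridge above 0.03 N and x of cartridge in the frame of dock between -0.034 and 0 m), for 0.05 s.
At the end, for the whole second after the job is handed in: The cartridge lies flat and at rest in the lane, its head within 4 mm of the end stop, the flap is shut (below 0.06 rad) behind the head, and the robot touches nothing (x of cartridge in the frame of dock between 0.005 and 0.013 m and value of joint flap below 0.06 rad and height (world z) of cartridge below 0.015 m and angle between cartridge's own z axis and vertical below 0.08 rad and linear speed of cartridge below 0.01 m/s and angle between the x axis of cartridge and the x axis of dock, either way round below 0.12 rad and y of cartridge in the frame of dock between -0.004 and 0.004 m).
It fails at once if the cartridge is lifted (8 mm) or tipped (0.2 rad) (height (world z) of cartridge above 0.02 m or angle between cartridge's own z axis and vertical above 0.2 rad).
It fails at once if the cartridge is rammed against the flap or the flap comes down on it (over 1 N) (contact force between flap and cartridge above 1 N).
It fails at once if a bystander is moved more than 15 mm (distance of any of ink_tall, ink_short, spare, driver, tape, roller from where it was at the start of the episode above 0.015 m).
It also fails if it takes over 43 s, if anything falls off the work surface, if the arm or the gripper's body presses on something with over 40 N, if the wrist force passes 120 N, or if a joint passes its speed limit or range.

## Working session

There is one attempt and no reset: what is moved stays moved. The work goes in short steps, Python scripts to look and compute and a shell command to move; the robot and the scene stay as the last step left them, time stands still between calls to the robot, and variables do not carry over. Pictures are saved under pics/ and viewed, about 8 in all and at most 12, crops included, and the job is handed in when it is done.

```bash
ls; mkdir -p pics
python3 - <<'E'
from station import arm, optics
import cv2,numpy as np
s=arm.sense();print({k:np.round(v,3) for k,v in s.items()},arm.grip_depth)
for n in("scene","top"):
    i=optics.get_image(n);cv2.imwrite(f'pics/{n}0.png',i["color"]);np.savez(f'pics/{n}0.npz',**i)
    print(n,i['fx'],i['cx'],i['cy'],np.round(i['R'],3).tolist(),np.round(i['t'],3))
E
```

```text
pics
{'t': np.float64(0.0), 'q': array([ 1.106,  0.218,  1.615, -0.   ,  1.311, -0.112]), 'dq': array([ 0.   , -0.001, -0.001, -0.003,  0.   ,  0.   ]), 'joint_efforts': array([-1.0000e-03, -3.9686e+01, -3.0384e+01, -0.0000e+00,  1.0000e-02,
        0.0000e+00]), 'eef_pos': array([0.216, 0.586, 0.23 ]), 'eef_rot': array([-0.551, -3.092,  0.004]), 'ft_force': array([-0.564,  1.206, -0.166]), 'ft_torque': array([ 0.023, -0.036, -0.011]), 'opening': np.float64(0.085)} -0.0187
scene 477.61766785536685 318.50865736991483 190.90886658725913 [[0.383, 0.924, 0.021], [0.668, -0.261, -0.697], [-0.638, 0.281, -0.717]] [-0.231 -0.336  1.388]
top 393.47897383636786 311.9537017768598 195.7205469920727 [[0.004, -1.0, 0.015], [-0.998, -0.005, -0.067], [0.067, -0.015, -0.998]] [-0.001  0.566  0.918]
```

View pics/top0.png

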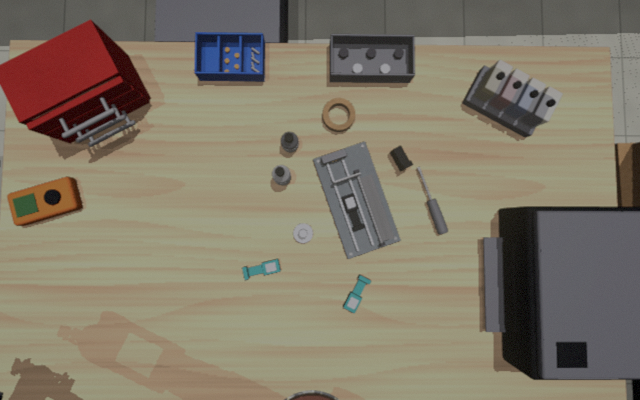

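View pics/scene0.png

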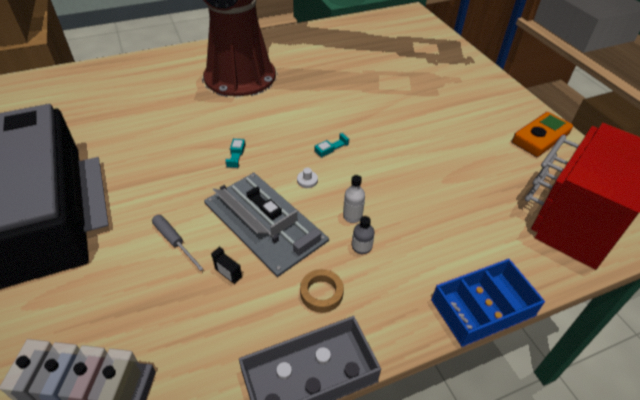

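The cartridge could be mistaken for the turquoise look-alikes at top (262,269) and (357,294), or the black spare at (401,158). The black piece with a pale label in the dock lane, near (351,210), matches the description. I'll check it in a close crop.

Run:
```python
import cv2,numpy as np
a=cv2.imread('pics/top0.png')[135:265,300:410]
b=cv2.imread('pics/scene0.png')[165:280,195:335]
A=cv2.resize(a,None,fx=4.5,fy=4.5,interpolation=cv2.INTER_CUBIC)
cv2.imwrite('pics/c_top.png',A)
B=cv2.resize(b,None,fx=5,fy=5,interpolation=cv2.INTER_CUBIC)
cv2.imwrite('pics/c_scene.png',B)
```

```text
(no output)
```

View pics/c_top.png

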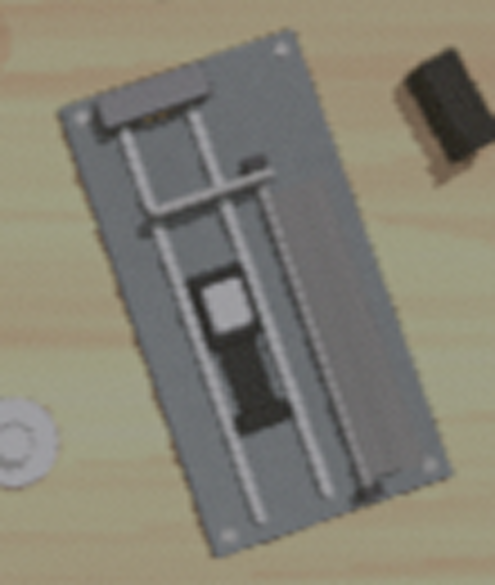

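View pics/c_scene.png

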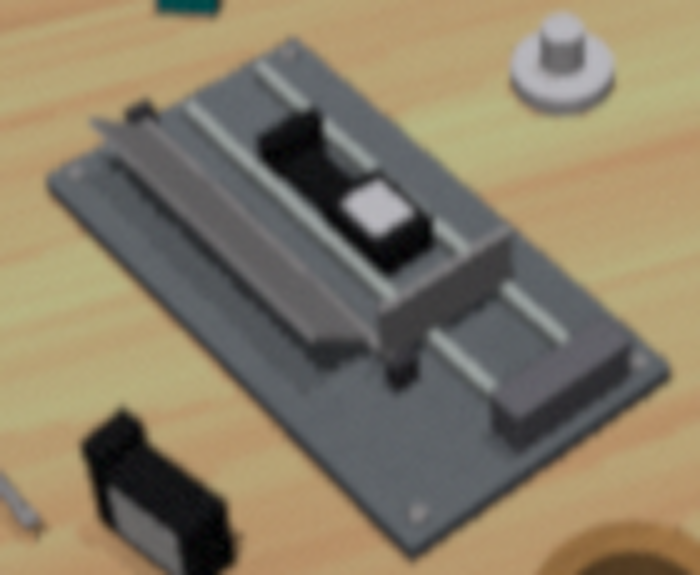

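The crops confirm the choice. The black cartridge has its labelled head toward the flap, at crop (215,270), and its heel at the rear, at crop (265,425). The paddle is on the right (dock -y), the blade bar is near crop (210,195) and the stop is at the top. Next I'll fit the dock pose from both views.

```bash
cat > h.py <<'E'
import numpy as np, cv2
from scipy.optimize import least_squares
def load(n): return dict(np.load(f'pics/{n}.npz'))
def proj(c,X):
    p=np.asarray(X)@c['R'].T+c['t']; return np.c_[c['fx']*p[:,0]/p[:,2]+c['cx'],c['fy']*p[:,1]/p[:,2]+c['cy']]
def d2w(p,X):
    X=np.atleast_2d(X);c,s=np.cos(p[2]),np.sin(p[2]);return np.c_[p[0]+c*X[:,0]-s*X[:,1],p[1]+s*X[:,0]+c*X[:,1],X[:,2]]
def w2d(p,X):
    X=np.atleast_2d(X);c,s=np.cos(p[2]),np.sin(p[2]);a=X[:,0]-p[0];b=X[:,1]-p[1];return np.c_[c*a+s*b,-s*a+c*b,X[:,2]]
E
python3 - <<'E'
from h import *
T,S=load('top0'),load('scene0')
dk=np.array([[75,48,12],[75,-87,12],[-180,-87,12],[-180,48,12]])/1e3
f=lambda a,k,o:(np.array(a)+.5)/k-.5+o
pt=f([[58,108],[295,30],[452,475],[218,555]],4.5,np.array([300,135]))
ps=f([[668,375],[412,556],[48,182],[292,38]],5,np.array([195,165]))
for nm,u in(('both',(1,1)),('top',(1,0)),('scene',(0,1))):
    g=lambda p:np.r_[u[0]*(proj(T,d2w(p,dk))-pt).ravel(),u[1]*(proj(S,d2w(p,dk))-ps).ravel()]
    r=least_squares(g,[.5,0,.34]);print(nm,r.x,np.abs(r.fun).max().round(2))
    if nm=='both':P=r.x
np.save('dock.npy',P)
# deck depth plane check
def depthpts(c,m):
    v,u=np.nonzero(m);z=c['depth'][v,u];p=np.c_[(u-c['cx'])/c['fx']*z,(v-c['cy'])/c['fy']*z,z][z>0];return (p-c['t'])@c['R']
for n,c in(('top',T),('scene',S)):
    X=w2d(P,depthpts(c,np.ones((400,640))))
    m=(np.abs(X[:,0]+.05)<.11)&(X[:,1]>.025)&(X[:,1]<.045);print(n,'deck z',np.median(X[m,2]))
    m=(X[:,0]>.045)&(X[:,0]<.075)&(np.abs(X[:,1])<.025)&(X[:,2]>.03);print(' stop top',np.median(X[m],0), X[m,0].min(),X[m,0].max())
    m=(X[:,0]>-.02)&(X[:,0]<.02)&(np.abs(X[:,1])<.012)&(X[:,2]>.042);print(' blade top',np.median(X[m],0),X[m,2].max())
    m=(X[:,0]>-.17)&(X[:,0]<-.01)&(np.abs(X[:,1])<.015)&(X[:,2]>.026)&(X[:,2]<.04);q=X[m];print(' cart x',np.percentile(q[:,0],[1,5,50,95,99]).round(4),'y',q[:,1].min(),q[:,1].max())
    m=(X[:,0]>-.15)&(X[:,0]<-.03)&(X[:,1]<-.045)&(X[:,1]>-.08);q=X[m];print(' paddle z fit vs y',np.polyfit(q[:,1],q[:,2],1))
# intersect cart corners
def onz(c,uv,z):
    uv=np.atleast_2d(uv);d=np.c_[(uv[:,0]-c['cx'])/c['fx'],(uv[:,1]-c['cy'])/c['fy'],np.ones(len(uv))]@c['R'];o=-c['t']@c['R'];return o+d*((z-o[2])/d[:,2])[:,None]
print(w2d(P,onz(T,f([[240,433],[293,415]],4.5,np.array([300,135])),.034)).round(4))
print(w2d(P,onz(T,f([[188,283],[240,264]],4.5,np.array([300,135])),.032)).round(4))
print(w2d(P,onz(S,f([[258,135],[318,110]],5,np.array([195,165])),.034)).round(4))
print('dock->world heel line',P,d2w(P,[[-.2,0,.05],[0,0,0],[-.1,-.062,0]]))
E
```

```text
both [ 0.60345726 -0.06899948  0.33595388] 1.54
top [ 0.60211615 -0.06883322  0.33678249] 1.02
scene [ 0.60505776 -0.06925199  0.33563056] 1.47
top deck z 0.012246301275860915
 stop top [ 5.98745480e-02 -9.75808427e-06  3.78590228e-02] 0.05123868785985132 0.06932655333253336
 blade top [0.00109344 0.00038568 0.05126201] 0.05444075833312424
 cart x [-0.1212 -0.119  -0.0608 -0.0385 -0.0364] y -0.014147965025167455 0.014850792651184146
 paddle z fit vs y [0.61735761 0.06929913]
scene deck z 0.012086313679597577
 stop top [ 0.06098662 -0.00123164  0.03746467] 0.04951022535734297 0.06877463241953231
 blade top [ 1.05040695e-03 -1.52897867e-05  4.94718575e-02] 0.053353615726358536
 cart x [-0.1221 -0.1198 -0.0625 -0.0378 -0.0366] y -0.014604304785469369 0.01479678726135546
 paddle z fit vs y [0.60973504 0.06005052]
[[-0.1214  0.0164  0.034 ]
 [-0.1216 -0.0127  0.034 ]]
[[-0.039   0.016   0.032 ]
 [-0.0385 -0.013   0.032 ]]
[[-0.1214 -0.0125  0.034 ]
 [-0.1169  0.0158  0.034 ]]
dock->world heel line [ 0.60345726 -0.06899948  0.33595388] [[ 0.414638   -0.13493345  0.05      ]
 [ 0.60345726 -0.06899948  0.        ]
 [ 0.52948716 -0.16050043  0.        ]]
```

```bash
cat >> h.py <<'E'
from scipy.spatial.transform import Rotation as Ro
def plan(target, yawerr=0):
    "target TCP in dock frame -> shift/turn in current tool axes; goal tool x=-dock x, y=dock y, z down"
    from station import arm
    s=arm.sense();P=np.load('dock.npy');R=Ro.from_rotvec(s['eef_rot'])
    d=Ro.from_euler('z',P[2]); G=d*Ro.from_matrix(np.diag([-1,1,-1.]))
    sh=R.inv().apply(d2w(P,target)[0]-s['eef_pos']); print('t',s['t'].round(2),'shift',sh.round(4),'turn',(R.inv()*G).as_rotvec().round(4))
    print('tcp dock',w2d(P,s['eef_pos']).round(4),'F(dock)',d.inv().apply(s['ft_force']).round(2),'open',s['opening'].round(4),'q',s['q'].round(2))
if __name__=='__main__':
    import sys;plan([float(a) for a in sys.argv[1:4]])
E
python3 h.py -.15 -.031 .15
```

```text
Traceback (most recent call last):
  File "h.py", line 19, in <module>
    import sys;plan([float(a) for a in sys.argv[1:4]])
               ~~~~^^^^^^^^^^^^^^^^^^^^^^^^^^^^^^^^^^^
  File "h.py", line 16, in plan
    sh=R.inv().apply(d2w(P,target)[0]-s['eef_pos']); print('t',s['t'].round(2),'shift',sh.round(4),'turn',(R.inv()*G).as_rotvec().round(4))
                                                               ^^^^^^^^^^^^
AttributeError: 'float' object has no attribute 'round'
```

```bash
sed -i "s/s\['t'\].round(2)/round(float(s['t']),2)/; s/s\['opening'\].round(4)/round(float(s['opening']),4)/" h.py
python3 h.py -.15 -.031 .15
```

```text
t 0.1 shift [-0.4942 -0.5996  0.0813] turn [-0.0021 -0.001  -0.6887]
tcp dock [[-0.1503  0.7461  0.2301]] F(dock) [-0.03 -0.8  -1.02] open 0.0852 q [ 1.11  0.22  1.61  0.    1.31 -0.11]
```

```bash
python3 -m inch '[[[-0.037,-0.045,0],[0,0,-0.14]],[[-0.074,-0.09,0],[0,0,-0.28]],[[-0.112,-0.136,0],[0,0,-0.42]],[[-0.15,-0.182,0],[0,0,-0.56]],[[-0.188,-0.228,0],[0,0,-0.689]]]' 0.44
python3 h.py -.15 -.031 .15
```

```text
t: 0.72
eef_pos: [0.3136, 0.3057, 0.2309]
eef_rot: [0.533, -3.096, 0.001]
ft_force: [0.7, -0.1, 0.4]
opening: 0.0481
t 0.72 shift [ 0.0024 -0.4802  0.0811] turn [-0.0004 -0.0001  0.0053]
tcp dock [[-0.1501  0.4493  0.2309]] F(dock) [ 0.66 -0.36  0.39] open 0.0481 q [ 0.61 -0.2   2.03 -0.    1.31 -1.3 ]
```

```bash
python3 -m inch '[[[0,-0.06,0],[0,0,0]],[[0,-0.12,0],[0,0,0]],[[0,-0.18,0],[0,0,0]],[[0,-0.24,0],[0,0,0]],[[0,-0.3,0],[0,0,0]]]' && python3 -m inch '[[[0,-0.06,0.01],[0,0,0]],[[0,-0.12,0.03],[0,0,0]],[[0.002,-0.18,0.06],[0,0,0]],[[0.002,-0.18,0.08],[0,0,0]],[[0.002,-0.18,0.08],[0,0,0]]]'
python3 h.py -.15 -.031 .15
python3 - <<'E'
from station import optics
import cv2,numpy as np
o=[]
for n,(r,c) in(("top",(130,290)),("scene",(150,180))):
    i=optics.get_image(n);np.savez(f'pics/{n}1.npz',**i);o.append(cv2.resize(i["color"][r:r+140,c:c+130],None,fx=3,fy=3,interpolation=cv2.INTER_CUBIC))
cv2.imwrite('pics/v1.png',np.hstack(o))
E
```

```text
t: 1.35
eef_pos: [0.4126, 0.0225, 0.2312]
eef_rot: [-0.525, 3.097, 0.0]
ft_force: [0.8, 0.0, -0.5]
opening: 0.0481
t: 1.98
eef_pos: [0.4678, -0.1459, 0.1486]
eef_rot: [0.522, -3.093, -0.006]
ft_force: [-0.2, 0.4, 0.6]
opening: 0.048
t 1.98 shift [-0.0034 -0.0031 -0.0014] turn [ 0.0046 -0.0045 -0.0015]
tcp dock [[-0.1534 -0.0279  0.1486]] F(dock) [-0.08  0.42  0.58] open 0.048 q [-0.45  0.02  1.99  0.    1.13 -2.35]
```

View pics/v1.png

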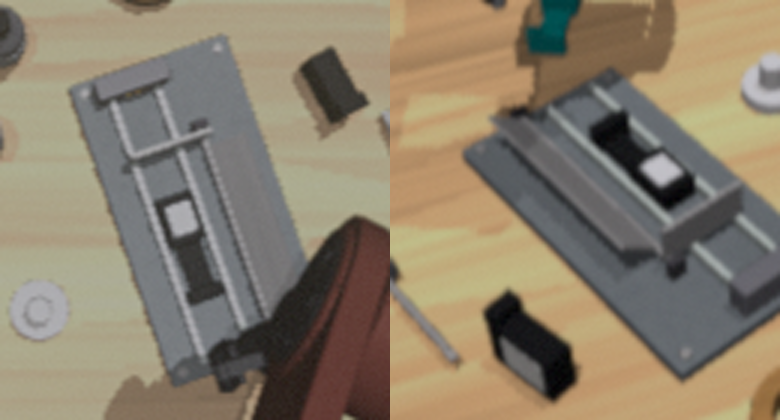

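The arm covers the lane's rear end in the top view, and the dock and cartridge haven't changed. I'll go down to just above the paddle and look from near.

```bash
python3 -m inch '[[[0,0,0.03],[0,0,0]],[[0,0,0.06],[0,0,0]],[[0,0,0.085],[0,0,0]],[[0,0,0.085],[0,0,0]],[[0,0,0.085],[0,0,0]]]' 
python3 h.py -.15 -.031 .06
python3 - <<'E'
from station import optics
import cv2,numpy as np
i=optics.get_image("scene");np.savez(f'pics/scene2.npz',**i)
cv2.imwrite('pics/v2.png',cv2.resize(i["color"][130:250,190:340],None,fx=5,fy=5,interpolation=cv2.INTER_CUBIC))
E
```

```text
t: 2.7
eef_pos: [0.4714, -0.1462, 0.0681]
eef_rot: [-0.527, 3.095, -0.003]
ft_force: [1.1, 0.5, -0.8]
opening: 0.0476
t 2.7 shift [-0.0001 -0.0016  0.0081] turn [-0.0021  0.0022  0.0013]
tcp dock [[-0.1501 -0.0293  0.0681]] F(dock) [ 1.17  0.07 -0.79] open 0.0476 q [-0.44  0.15  2.04  0.    0.95 -2.35]
```

View pics/v2.png

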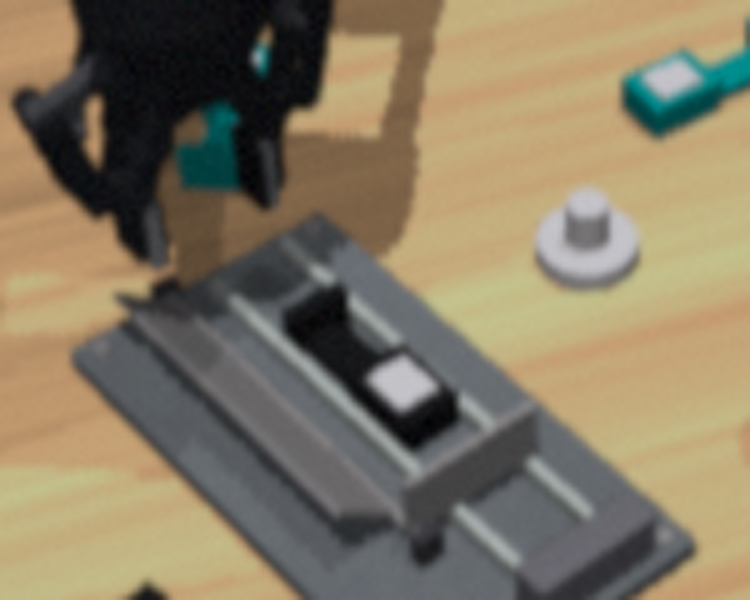

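Run:
```python
from h import *
S=load('scene2');P=np.load('dock.npy');o=np.array([190,130])
for z in(.068,.074):
  X=[[x,y,z] for y in(-.0605-.007,-.0605+.007,.002-.007,.002+.007) for x in(-.161,-.139)]
  print(z,((proj(S,d2w(P,X))-o+.5)*5).round(0).tolist())
# depth of tips
for u,v in((219,181),(220,182),(243,169),(243,168)):
  z=S['depth'][v,u];p=np.array([(u-S['cx'])/S['fx']*z,(v-S['cy'])/S['fy']*z,z]);print(u,v,w2d(P,(p-S['t'])@S['R']).round(4))
```

```text
0.068 [[111.0, 263.0], [140.0, 292.0], [139.0, 248.0], [169.0, 276.0], [236.0, 196.0], [266.0, 223.0], [263.0, 181.0], [294.0, 208.0]]
0.074 [[109.0, 253.0], [139.0, 282.0], [138.0, 237.0], [168.0, 266.0], [235.0, 185.0], [265.0, 213.0], [262.0, 171.0], [292.0, 198.0]]
219 181 [[-0.1435 -0.0594  0.0792]]
220 182 [[-0.1417 -0.0585  0.0771]]
243 169 [[-0.1403 -0.0021  0.08  ]]
243 168 [[-0.1394 -0.0024  0.0837]]
```

```bash
python3 -m inch '[[[0,-0.001,0.02],[0,0,0]],[[0,-0.001,0.03],[0,0,0]],[[0,-0.001,0.038],[0,0,0]],[[0,-0.001,0.045],[0,0,0]],[[0,-0.001,0.045],[0,0,0]]]' 
python3 h.py -.15 -.031 .017
python3 - <<'E'
from station import optics
import cv2,numpy as np
i=optics.get_image("scene");np.savez(f'pics/scene3.npz',**i)
cv2.imwrite('pics/v3.png',cv2.resize(i["color"][150:270,190:340],None,fx=5,fy=5,interpolation=cv2.INTER_CUBIC))
E
```

```text
t: 3.38
eef_pos: [0.4715, -0.1479, 0.0218]
eef_rot: [-0.525, 3.096, -0.003]
ft_force: [0.3, -0.6, 3.8]
opening: 0.0479
t 3.38 shift [-0.0006 -0.      0.0048] turn [-0.0019  0.0015  0.0003]
tcp dock [[-0.1506 -0.031   0.0218]] F(dock) [ 0.07 -0.71  3.76] open 0.0479 q [-0.45  0.23  2.05 -0.    0.86 -2.35]
```

View pics/v3.png

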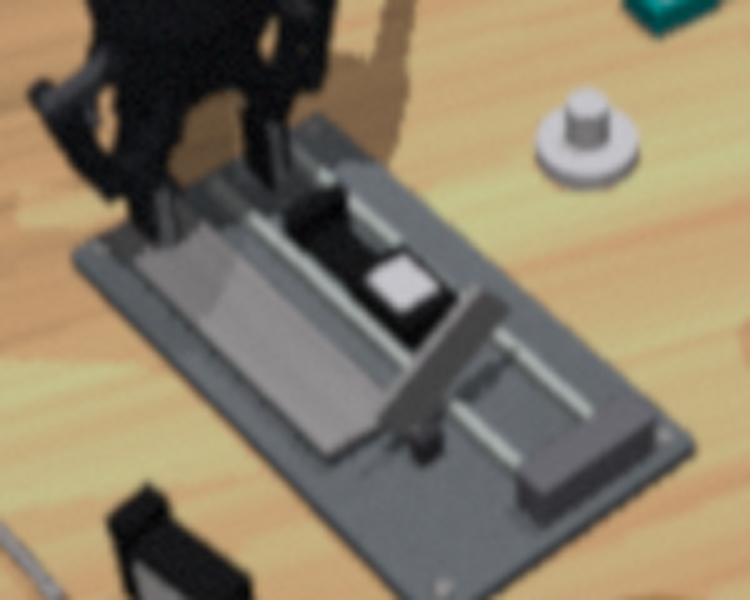

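The flap is open: the blade is raised at crop (445,355), the paddle fingertip is at (165,240), and the lane fingertip is behind the heel at (270,190). I'll measure the flap angle from depth.

```bash
cat >> h.py <<'E'
def dockcloud(c):
    P=np.load('dock.npy');v,u=np.nonzero(c['depth']>0);z=c['depth'][v,u];p=np.c_[(u-c['cx'])/c['fx']*z,(v-c['cy'])/c['fy']*z,z];return w2d(P,(p-c['t'])@c['R'])
def flap(c):
    X=dockcloud(c);m=(X[:,0]>-.12)&(X[:,0]<-.02)&(X[:,1]<-.046)&(X[:,1]>-.067)&(X[:,2]>.018);q=X[m]
    a,b=np.polyfit(q[:,1],q[:,2],1);print('flap angle',round(.70+np.arctan(a),3),'paddle z at y=-.062',round(b-.062*a,4),len(q))
def cart(c):
    X=dockcloud(c);m=(X[:,0]>-.17)&(X[:,0]<.055)&(np.abs(X[:,1])<.013)&(X[:,2]>.028)&(X[:,2]<.037);q=X[m];print('cart top x pct',np.percentile(q[:,0],[1,5,50,95,99]).round(4))
E
python3 -c "
from h import *
for n in('scene0','scene3'):
  flap(load(n));cart(load(n))"
```

```text
flap angle 0.042 paddle z at y=-.062 0.0427 260
cart top x pct [-0.1222 -0.1195 -0.0582  0.0016  0.0501]
flap angle 2.089 paddle z at y=-.062 0.0197 429
cart top x pct [-0.1551 -0.1443 -0.0644 -0.0378  0.0523]
```

```bash
sed -i 's/X\[:,2\]>.018/X[:,2]>.0145/' h.py; python3 -c "
from h import *
flap(load('scene3'));X=dockcloud(load('scene3'))
m=(X[:,0]>-.11)&(X[:,0]<-.02)
for y in np.arange(-.082,-.02,.004):
  k=m&(abs(X[:,1]-y)<.002);print(round(y,3),np.median(X[k,2]).round(4),k.sum())
m=(abs(X[:,0]-.002)<.006)&(X[:,2]>.04);print('blade',X[m].min(0),X[m].max(0))
"
```

```text
flap angle 2.089 paddle z at y=-.062 0.0197 429
-0.082 0.0116 84
-0.078 0.0119 70
-0.074 0.0138 117
-0.07 0.0243 107
-0.066 0.0254 65
-0.062 0.0252 58
-0.058 0.0244 70
-0.054 0.0244 58
-0.05 0.0237 64
-0.046 0.0236 64
-0.042 0.023 64
-0.038 0.0242 90
-0.034 0.3274 65
-0.03 0.3221 110
-0.026 0.3209 159
-0.022 0.315 188
blade [-0.00397971 -0.50996166  0.04002009] [0.00798566 0.01298532 0.11212561]
```

```bash
python3 -m inch '[[[0,0,0.001],[0,0,0]],[[-0.004,0,0.002],[0,0,0]],[[-0.008,0,0.002],[0,0,0]],[[-0.012,0,0.002],[0,0,0]],[[-0.016,0,0.002],[0,0,0]]]' && python3 h.py -.15 -.031 .017;  python3 -m inch '[[[-0.005,0,0],[0,0,0]],[[-0.01,0,0],[0,0,0]],[[-0.015,0,0],[0,0,0]],[[-0.02,0,0],[0,0,0]],[[-0.024,0,0],[0,0,0]]]'; python3 h.py -.15 -.031 .017
python3 - <<'E'
from station import optics
import cv2,numpy as np
i=optics.get_image("scene");np.savez(f'pics/scene4.npz',**i)
cv2.imwrite('pics/v4.png',cv2.resize(i["color"][150:270,190:340],None,fx=5,fy=5,interpolation=cv2.INTER_CUBIC))
E
```

```text
t: 4.05
eef_pos: [0.4838, -0.1412, 0.0187]
eef_rot: [0.525, -3.093, -0.003]
ft_force: [-3.3, -2.0, 5.8]
opening: 0.0479
t 4.05 shift [ 0.0132 -0.0023  0.0018] turn [ 0.0027 -0.0038  0.0004]
tcp dock [[-0.1368 -0.0287  0.0187]] F(dock) [-3.75 -0.82  5.81] open 0.0479 q [-0.42  0.26  2.02 -0.    0.87 -2.33]
t: 4.68
eef_pos: [0.5058, -0.1333, 0.0186]
eef_rot: [0.525, -3.092, -0.003]
ft_force: [-4.9, -2.6, 7.1]
opening: 0.0479
t 4.67 shift [ 0.0366 -0.0024  0.0018] turn [ 0.0031 -0.0053  0.0008]
tcp dock [[-0.1134 -0.0286  0.0186]] F(dock) [-5.43 -0.85  7.1 ] open 0.0479 q [-0.39  0.3   1.97 -0.    0.88 -2.3 ]
```

View pics/v4.png

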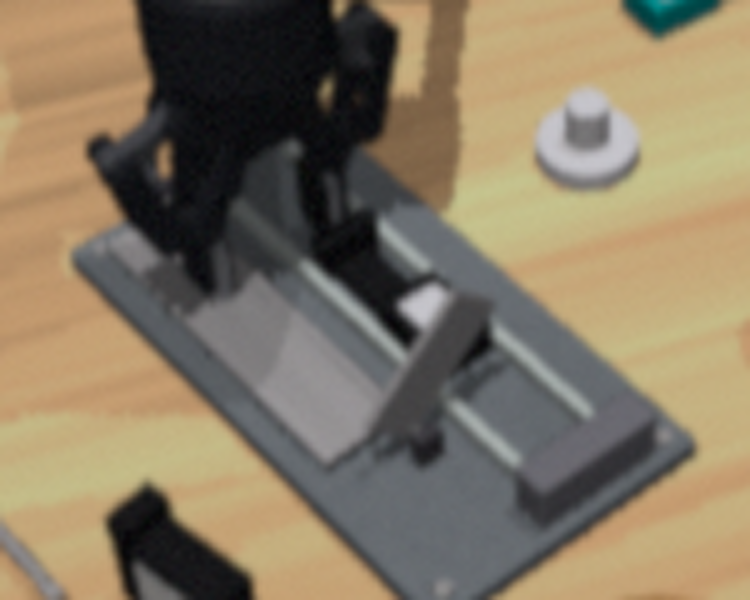

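The heel is moving with the lane finger at crop (330,220). The head is just in front of the raised blade and the flap is fully open. I'll carry on under the flap.

```bash
python3 -m inch '[[[-0.006,-0.001,0],[0,0,0]],[[-0.012,-0.002,0],[0,0,0]],[[-0.018,-0.002,0],[0,0,0]],[[-0.024,-0.002,0],[0,0,0]],[[-0.030,-0.002,0],[0,0,0]]]' && python3 h.py -.0445 -.031 .017;  python3 -m inch '[[[-0.006,0,0],[0,0,0]],[[-0.012,0,0],[0,0,0]],[[-0.018,0,0],[0,0,0]],[[-0.024,0,0],[0,0,0]],[[-0.028,0,0],[0,0,0]]]'; python3 h.py -.0445 -.031 .017
python3 - <<'E'
from station import optics
import cv2,numpy as np
i=optics.get_image("scene");np.savez(f'pics/scene5.npz',**i)
cv2.imwrite('pics/v5.png',cv2.resize(i["color"][150:270,190:340],None,fx=5,fy=5,interpolation=cv2.INTER_CUBIC))
E
```

```text
t: 5.35
eef_pos: [0.5341, -0.125, 0.0183]
eef_rot: [0.525, -3.09, -0.005]
ft_force: [-5.6, -1.6, 7.5]
opening: 0.0478
t 5.35 shift [-0.0395 -0.001   0.0011] turn [ 0.0041 -0.0067  0.0009]
tcp dock [[-0.084  -0.03    0.0183]] F(dock) [-5.84  0.34  7.48] open 0.0478 q [-0.36  0.34  1.91 -0.    0.9  -2.26]
t: 5.98
eef_pos: [0.5606, -0.1158, 0.0183]
eef_rot: [0.525, -3.09, -0.004]
ft_force: [-6.3, -1.5, 6.7]
opening: 0.048
t 5.97 shift [-0.0114 -0.001   0.0012] turn [ 0.004  -0.0066  0.0008]
tcp dock [[-0.0559 -0.03    0.0183]] F(dock) [-6.49  0.63  6.66] open 0.048 q [-0.33  0.38  1.85 -0.    0.91 -2.23]
```

View pics/v5.png

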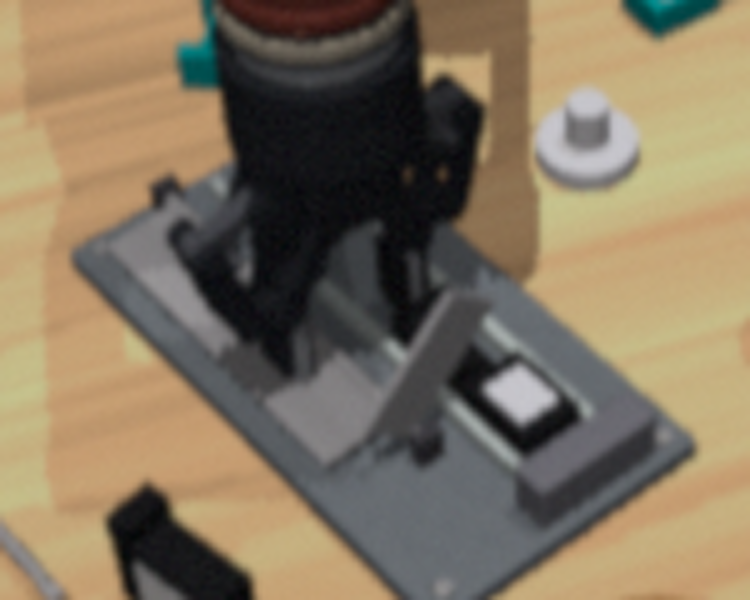

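```bash
python3 -m inch '[[[-0.003,0,0],[0,0,0]],[[-0.006,0,0],[0,0,0]],[[-0.008,0,0],[0,0,0]],[[-0.009,0,0],[0,0,0]],[[-0.009,0,0],[0,0,0]]]' && python3 h.py -.0445 -.031 .017;  python3 -m inch '[[[-0.001,0,0],[0,0,0]],[[-0.002,0,0],[0,0,0]],[[-0.0025,0,0],[0,0,0]],[[-0.003,0,0],[0,0,0]],[[-0.003,0,0],[0,0,0]]]'; python3 h.py -.0445 -.031 .017
python3 - <<'E'
from station import optics
import numpy as np
from h import *
i=optics.get_image("scene");np.savez(f'pics/scene6.npz',**i)
X=dockcloud(i);m=(X[:,0]>-.005)&(X[:,0]<.056)&(np.abs(X[:,1])<.012)&(X[:,2]>.024)&(X[:,2]<.0345);print(np.percentile(X[m,0],[1,5,50,95,99]).round(4))
E
```

```text
t: 6.65
eef_pos: [0.5691, -0.1129, 0.0183]
eef_rot: [0.525, -3.09, -0.004]
ft_force: [-5.3, -2.4, 5.4]
opening: 0.0481
t 6.65 shift [-0.0025 -0.0009  0.0013] turn [ 0.0038 -0.0064  0.0008]
tcp dock [[-0.047  -0.0301  0.0183]] F(dock) [-5.83 -0.47  5.38] open 0.0481 q [-0.32  0.4   1.83 -0.    0.92 -2.22]
t: 7.28
eef_pos: [0.5692, -0.1128, 0.0182]
eef_rot: [0.527, -3.083, -0.004]
ft_force: [-11.8, -5.9, 11.2]
opening: 0.048
t 7.28 shift [-0.0024 -0.0009  0.0012] turn [ 0.0049 -0.013   0.0026]
tcp dock [[-0.0468 -0.0301  0.0182]] F(dock) [-13.12  -1.68  11.23] open 0.048 q [-0.31  0.4   1.83 -0.01  0.92 -2.22]
[0.0088 0.0116 0.0286 0.0449 0.0461]
```

Run:
```python
from h import *
c=load('scene6');cv2.imwrite('pics/v6.png',cv2.resize(c['color'][190:270,230:340],None,fx=7,fy=7,interpolation=cv2.INTER_CUBIC))
P=np.load('dock.npy');print(((proj(c,d2w(P,[[.052,.015,.032],[.052,-.015,.032],[.012,.015,.032],[.012,-.015,.032],[.052,.03,.012],[.052,-.03,.012]]))-[230,190]+.5)*7).round())
```

```text
[[560. 310.]
 [478. 365.]
 [468. 228.]
 [387. 281.]
 [598. 327.]
 [438. 437.]]
```

View pics/v6.png

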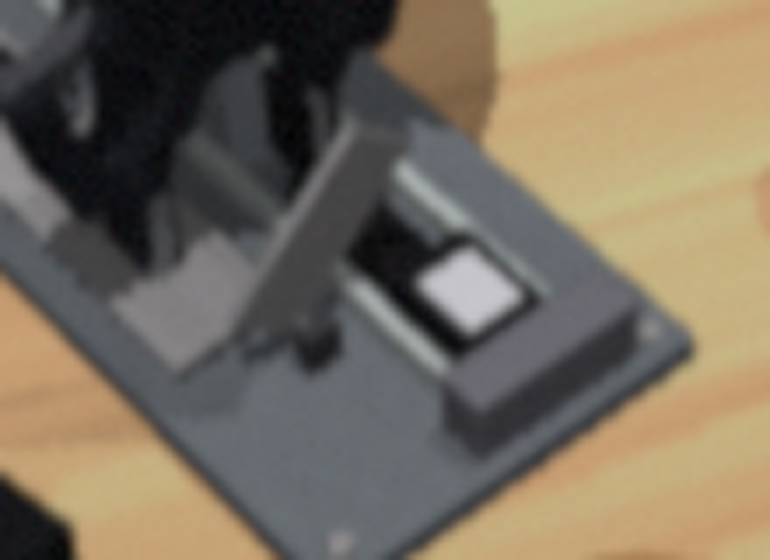

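The head is against the stop, with no gap at crop (500,335), and the push force rose to 13 N without further movement. I'll back off a little with the paddle still held, then lift straight up.

```bash
python3 -m inch '[[[0.003,0,0],[0,0,0]],[[0.007,0,0],[0,0,0]],[[0.012,0,0],[0,0,0]],[[0.015,0,0],[0,0,0]],[[0.015,0,0],[0,0,0]]]' && python3 h.py -.06 -.031 .017;  python3 -m inch '[[[0,0,-0.006],[0,0,0]],[[0,0,-0.012],[0,0,0]],[[0,0,-0.018],[0,0,0]],[[0,0,-0.024],[0,0,0]],[[0,0,-0.030],[0,0,0]]]' && python3 -m inch '[[[0,0,-0.02],[0,0,0]],[[0,0,-0.06],[0,0,0]],[[0,0,-0.12],[0,0,0]],[[0.05,0,-0.15],[0,0,0]],[[0.1,0,-0.15],[0,0,0]]]' && python3 -m inch '[[[0.05,0,0],[0,0,0]],[[0.05,0,0],[0,0,0]],[[0.05,0,0],[0,0,0]],[[0.05,0,0],[0,0,0]],[[0.05,0,0],[0,0,0]]]'
python3 h.py -.06 -.031 .017
python3 - <<'E'
from station import optics
from h import *
o=[]
for n,(r,c) in(("top",(130,290)),("scene",(150,200))):
    i=optics.get_image(n);np.savez(f'pics/{n}7.npz',**i);o.append(cv2.resize(i["color"][r:r+130,c:c+130],None,fx=3,fy=3,interpolation=cv2.INTER_CUBIC))
    flap(i);X=dockcloud(i)
    for nm,lo,hi in(('heel',.030,.037),('head',.028,.0345)):
        m=(np.abs(X[:,1])<.013)&(X[:,2]>lo)&(X[:,2]<hi)&((X[:,0]<-.01)&(X[:,0]>-.06) if nm=='heel' else (X[:,0]>.004)&(X[:,0]<.055));print(nm,np.percentile(X[m,0],[2,50,98]).round(4),np.median(X[m,1]).round(4),m.sum())
cv2.imwrite('pics/v7.png',np.hstack(o))
E
```

```text
t: 7.95
eef_pos: [0.5612, -0.1179, 0.0196]
eef_rot: [-0.525, 3.096, -0.001]
ft_force: [1.7, 0.4, 3.6]
opening: 0.0479
t 7.95 shift [0.004  0.0012 0.0026] turn [-0.0008  0.001   0.0002]
tcp dock [[-0.056  -0.0322  0.0196]] F(dock) [ 1.72 -0.19  3.58] open 0.0479 q [-0.33  0.38  1.86 -0.    0.9  -2.24]
t: 8.57
eef_pos: [0.5605, -0.1179, 0.0495]
eef_rot: [0.526, -3.097, 0.0]
ft_force: [-0.3, 0.4, -0.3]
opening: 0.0475
t: 9.2
eef_pos: [0.4683, -0.1524, 0.205]
eef_rot: [-0.526, 3.089, -0.01]
ft_force: [0.1, -1.6, -0.6]
opening: 0.0476
t: 9.82
eef_pos: [0.42, -0.167, 0.1995]
eef_rot: [-0.527, 3.097, -0.0]
ft_force: [0.6, 0.9, -0.1]
opening: 0.0478
t 9.82 shift [-0.1455  0.0008  0.1825] turn [-0.0001  0.0002  0.0013]
tcp dock [[-0.2055 -0.032   0.1995]] F(dock) [ 0.88  0.61 -0.07] open 0.0478 q [-0.53 -0.13  2.04  0.    1.24 -2.44]
flap angle 0.018 paddle z at y=-.062 0.0428 422
heel [-0.0341 -0.0297 -0.0251] -0.0007 45
head [0.0122 0.0309 0.0513] 0.0002 174
flap angle 0.173 paddle z at y=-.062 0.0406 270
heel [-0.0374 -0.0306 -0.0256] 0.0001 58
head [0.0104 0.0283 0.0457] -0.0003 177
```

View pics/v7.png

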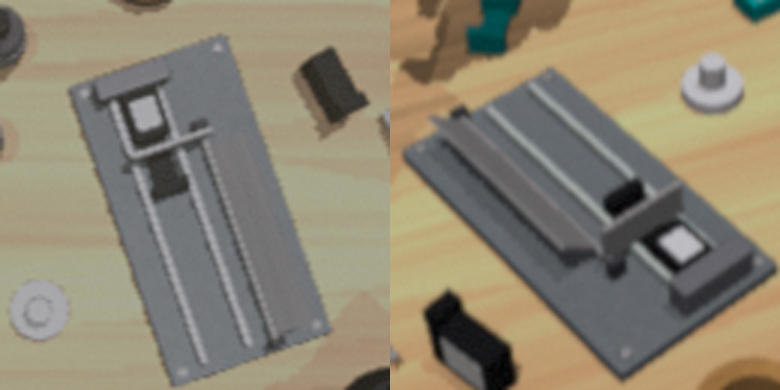

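The cartridge is home behind a blade that looks shut. The scene fit of the flap angle (0.17, against 0.04 before) disagrees with the top fit of 0.02, so I'll compare depths directly with the starting images.

Run:
```python
from station import optics
from h import *
for n in('top','scene'):
  for k in('0','7','new'):
    c=load(n+k) if k!='new' else optics.get_image(n)
    X=dockcloud(c);m=(X[:,0]>-.10)&(X[:,0]<-.02)
    z=[np.median(X[m&(abs(X[:,1]-y)<.002)&(X[:,2]>.016),2]).round(4) for y in(-.05,-.054,-.058,-.062,-.066)]
    b=(abs(X[:,0]-.002)<.006)&(abs(X[:,1])<.016)&(X[:,2]>.042);print(n,k,z,'blade top z',np.percentile(X[b,2],[50,95]).round(4))
```

```text
top 0 [np.float64(0.0328), np.float64(0.0362), np.float64(0.0392), np.float64(0.0432), np.float64(0.0445)] blade top z [0.0514 0.0536]
top 7 [np.float64(0.0328), np.float64(0.037), np.float64(0.0395), np.float64(0.0434), np.float64(0.0446)] blade top z [0.0511 0.0535]
top new [np.float64(0.0326), np.float64(0.036), np.float64(0.0398), np.float64(0.0428), np.float64(0.0442)] blade top z [0.0503 0.0522]
scene 0 [np.float64(0.0334), np.float64(0.0368), np.float64(0.0399), np.float64(0.0435), np.float64(0.0448)] blade top z [0.0495 0.0519]
scene 7 [np.float64(0.0332), np.float64(0.0367), np.float64(0.0403), np.float64(0.0434), np.float64(0.0446)] blade top z [0.0488 0.0525]
scene new [np.float64(0.0333), np.float64(0.0366), np.float64(0.0395), np.float64(0.0431), np.float64(0.0439)] blade top z [0.049  0.0523]
```

The paddle and blade heights match the starting ones in both cameras, so the flap is shut. I'm handing in.

```bash
python3 -c "
from station import arm;print(arm.hand_in())"
```

```text
the job is handed in; nothing more can be done
None
```

The cartridge is home against the end stop with the flap shut behind its head, and I've handed the job in at about 10 s of robot time. The hand-in gave no verdict.

**What I did:** I set the jaws about 48 mm apart. One fingertip pressed the paddle down, opening the flap to roughly 0.6–0.7 rad. The other pushed the heel along the lane until the head met the stop, where the force rose to 13 N and movement stopped. I backed off with the paddle still held, lifted straight up and moved clear.

**Last checks:**
- **Cartridge:** its head is against the stop. The heel's rear edge measures dock x -34 to -37 mm (-34 expected), and the cartridge is centred to within 1 mm.
- **Flap:** the paddle and blade heights match the starting ones within about 1 mm in both cameras, so it is shut.
- **Robot:** it is clear of everything, and the wrist force is back to noise level.
- **Bystanders:** I checked these only by eye, and only those in view: the spare and the roller look unmoved, and the arm touched nothing else that I could see.

**Disagreement:** one flap-angle fit from the scene camera read 0.17 rad, while the top camera read 0.02. I put the 0.17 down to points at the paddle's edge, because the direct height comparison showed no difference from the start.

I viewed 11 pictures, over the planned 8 but within the limit of 12.

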